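# Fit the double lid on the rivet tin and take off its outer lid

### The job

The open tin of rivets is to be shut with its inner lid. Pick up the two nested lids together by the inner lid's stem, lower the pair onto the tin and keep hold of the stem until the inner lid is fully home in the tin's mouth; then take the outer lid by its collar and lift it off alone, leaving the inner lid seated and undisturbed, and finish still holding the outer lid, level and still, straight above the tin with its lower edge clear above the top of the stem. Do not part the lids before the inner one is home, and leave the other things on the bench where they are.

Things in the scene. Friction and masses are not known exactly. Their poses are not given: they have to be found in the camera images.
- tin: Open round steel tin, 84 mm across, 70 mm high, loose, about 0.8 kg, upright on the bench, rivets in its bottom 35 mm. Its mouth is a plain bore 78 mm across. Origin: centre of its underside, z up. With the inner lid fully home (3 mm play all round the plug, flange on the rim) the inner lid's origin is 56 mm above the tin's.
- inner_lid: Steel inner lid, 0.16 kg, upright on the bench under the outer lid. Origin: centre of its underside, z up. From below: plug 72 mm across, z 0 to 14 mm (lowest 6 mm tapers to 63 mm); flange 84 mm across, z 14 to 20; round stem 18 mm across, z 20 to 78, which passes freely through the outer lid's collar and stands 30 mm out of it. Lifted by the stem, it carries the outer lid on its flange.
- outer_lid: Aluminium outer lid, 0.13 kg, lying loose on the inner lid, 3 mm sideways play. Plate 95 mm across, 4 mm thick; a skirt reaches 5 mm below it round the inner lid's flange; in the middle an upright round collar, 34 mm across, bore 24 mm, top 28 mm above the plate's underside. Origin: centre of the plate's underside, z up; nested, 20 mm above the inner lid's origin.
- box_cutter: Yellow box cutter lying on the bench between the tin and the lids, 150 x 26 mm, 20 mm high. A bystander. Origin: centre of its underside.
- caster_1: Small black caster, 52 x 33 mm, 22 mm high. A bystander. Origin: centre of its underside.
- tape_black: Roll of black tape lying flat, 66 mm across, 18 mm high. A bystander. Origin: centre of its underside.
- jar_rivets: Jar with a black cap, 60 mm across, 69 mm high. A bystander. Origin: centre of its underside.
- jar_eyelets: Second jar with a black cap, 60 mm across, 69 mm high. A bystander. Origin: centre of its underside.
Not all that is in view belongs to the job. Leave any purple look-alike of the tin alone.

How it is judged:
By the outcome, as a careful person would: the job done as asked, in the order asked, and still so for the second after the job is handed in, while the arm keeps its last pose, push and grip.
It also fails if it takes over 51 s, if anything falls off the work surface, if the arm or the gripper's body presses on something with over 40 N, if the wrist force passes 120 N, or if a joint passes its speed limit or range.

### The arm

A 6-joint arm with a two-finger parallel gripper is mounted at the origin on a cart in front of the work surface, level with it; the furniture and walls round the work are solid. World frame = base frame: x ahead of the robot, y to its left, z up, the work surface at z = 0. Lengths are in mm, angles in rad, forces in N, time in s.
With the tool pointing down it reaches from about 350 to 850 mm from the base axis. Payload 8.1 kg.
Tool frame: the origin (TCP) lies where the fingers leave the gripper's body, on its centre line; the fingertips stand 84 mm ahead of it and the grasp point (between the pads) lies pinch_z ahead of it (pinch_z is the distance from the TCP to the grasp point, in mm); z points along the fingers, y is the line along which they close (so a half turn about z gives the same grasp; the last joint's range is limited). The gripper opens to 93 mm and grips with 3 to 60 N. Pads are 15 mm wide; open, the fingers measure 128 mm over their backs; the gripper's body (75 mm by 188 mm) begins 65 mm behind the grasp point.
Start: joints at [1.023, 0.13, 1.488, -0, 1.523, -0.085], TCP at [267.854, 536.899, 302.735] pointing down, gripper open.
Joint ranges: [-2.96, 2.96], [-0.89, 2.26], [0.02, 2.5], [-1.34, 4.48], [0, 2.73], [-2.66, 2.66]. Speed limits (rad/s): [2.39, 2.39, 2.79, 3.14, 3.14, 3.14].

### API

Orientations are given as a rotation vector (axis times angle).
In Python, from bench import state, read_camera, job_done, pinch_z gives the robot as it stands.
- The arm moves only by the tool play_rows, never from a script. Its argument "deltas" is a list of rows, each an object of numbers: "tx", "ty", "tz": the shift along the tool's x, y, z in cm; "wx", "wy", "wz": the turn, a rotation vector about the tool's x, y, z in rad. In form: [{"tx": .., "ty": .., "tz": .., "wx": .., "wy": .., "wz": ..}, ...]. A call has 1 to 20 rows; each row shifts and turns the commanded pose from where the row before left it, along the tool's axes as they then stand; what a row does not reach is not made up. A row lasts 1/10 s, in which the tool goes at most 50 mm and 8.59 degrees, less where a joint would pass 70% of its speed; a pose out of reach is approached as far as the arm can. A call with a gripper value outside its range is refused whole. "hand" is the closure, from 0 (fully open) to 1 (shut), set as the call begins (left out, the last holds). The fingers move at their own pace and stop on an object; "squeeze" is the grip in N (left out, the last holds). Time passes only in rows, so rows that do not move let the fingers close. It gives the time, the measured TCP pose, the force, the opening and the grip force at its end, in the units of the state.
- state(): the state, without advancing time (a new reading comes with each control period).
- read_camera(name): name is "scene" or "top" or "wrist"; returns a dict with "img" (384x512x3 uint8, red, green, blue), "camera_matrix" (3x3 intrinsics, pixels), "D" ([k1, k2, p1, p2, k3] as OpenCV has them; the pictures are not rectified), "R" (3x3) and "t" (3): a world point X has camera coordinates R X + t. Camera axes: x right, y down, z forward; pixel columns grow to the right and rows downward; lengths in mm; the calibration is good to about 2 mm. A picture is of the moment at which its call begins. There is no depth.
- job_done(): hands the job in; it is judged then, once.
The state is a dict: "clock": time; "joint_pos": joint angles; "joint_velocities": joint speeds; "joint_torque": joint torques, N m; "ee_pos": TCP position; "tcp_rot": TCP orientation; "force": force on the tool from outside, world axes, zero at the start; "ft_torque": the same for the moment, N m; "finger_gap": finger opening in mm; "grip_force": force on a finger pad.
Only numpy, scipy, OpenCV 4.12 (cv2) and the standard library are available. Lean on these libraries where they do the work, as an engineer would, in place of code of your own. Each camera call takes 0.05 s, during which the arm holds its last target. There are 200 camera calls.

## Working session

There is one attempt and no reset: what is moved stays moved. The work goes in short steps, Python scripts to look and compute and a tool call to move; the robot and the scene stay as the last step left them, time stands still between calls to the robot, and variables do not carry over. Pictures are saved under pics/ and viewed, at most 10 in all, crops included, and the job is handed in when it is done.

Besides the shell and the picture viewer there is one more tool, called after "Emit:" as name([rows], argument=value, ...), one row to a line, values as JSON. play_rows: Moves the arm, as the interface text tells. Its arguments: {"type":"object","properties":{"deltas":{"type":"array","items":{"type":"object","properties":{"tx":{"type":"number"},"ty":{"type":"number"},"tz":{"type":"number"},"wx":{"type":"number"},"wy":{"type":"number"},"wz":{"type":"number"}}}},"hand":{"type":"number"},"squeeze":{"type":"number"}},"required":["deltas"]}

```bash
mkdir -p pics; cat > h.py <<'E'
import numpy as np,cv2
from bench import state,read_camera,job_done,pinch_z
def ray(c,uv,z):
    p=cv2.undistortPoints(np.array([[uv]],float),np.array(c["camera_matrix"]),np.array(c["D"],float))[0,0]
    R=np.array(c["R"]);t=np.array(c["t"]).ravel();o=-R.T@t;d=R.T@np.array([p[0],p[1],1])
    return o+d*(z-o[2])/d[2]
def proj(c,X):
    return cv2.projectPoints(np.array([X],float),cv2.Rodrigues(np.array(c["R"],float))[0],np.array(c["t"],float),np.array(c["camera_matrix"]),np.array(c["D"],float))[0][0,0]
def save(c,n): cv2.imwrite("pics/"+n,c["img"][:,:,::-1])
E
python3 - <<'E'
from h import *
print(state(),pinch_z)
a=read_camera("scene");b=read_camera("top")
import pickle
pickle.dump((a,b),open("c0.pkl","wb"))
cv2.imwrite("pics/s0.png",cv2.resize(a["img"],(800,600))[:,:,::-1])
cv2.imwrite("pics/t0.png",cv2.resize(b["img"],(800,600))[:,:,::-1])
E
```

```text
{'clock': 0.0, 'joint_pos': array([ 1.02260874e+00,  1.31157153e-01,  1.48925134e+00,  2.60763186e-06,
        1.52300243e+00, -8.53622642e-02]), 'joint_velocities': array([-1.84266811e-04,  2.05523006e-04, -3.54099623e-05,  3.27639424e-04,
        1.11477696e-03, -3.71321684e-04]), 'joint_torque': array([ 3.75452203e-06, -5.59862101e+01, -4.91750264e+01,  7.69929565e-02,
        3.55582440e-02, -2.10475346e-04]), 'ee_pos': array([267.63261539, 536.54799748, 301.70504937]), 'tcp_rot': array([-7.20402390e-01, -3.05729348e+00,  2.71225572e-03]), 'force': array([-0.27238285,  0.29562917,  0.02774313]), 'ft_torque': array([-0.03265613,  0.00629452,  0.01715295]), 'grip_force': 0.0, 'finger_gap': 92.73809792853517} 65.3
```

View pics/s0.png

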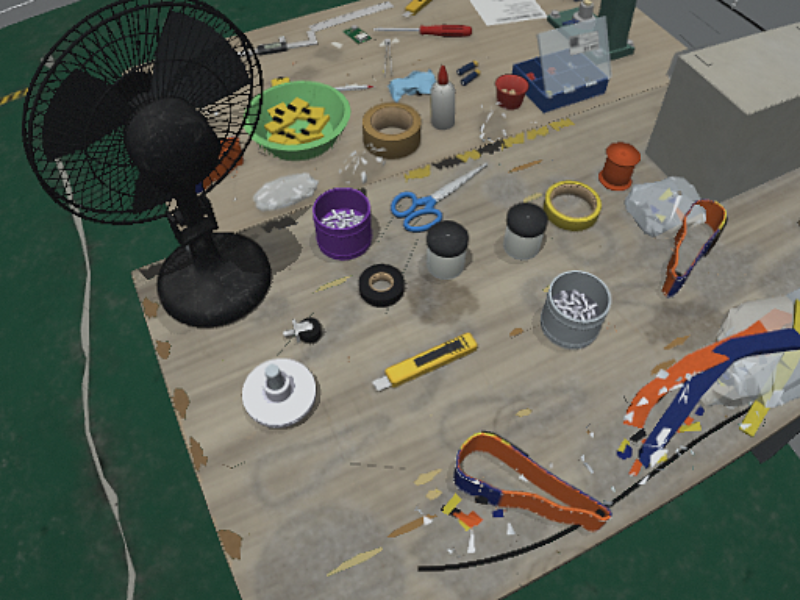

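View pics/t0.png

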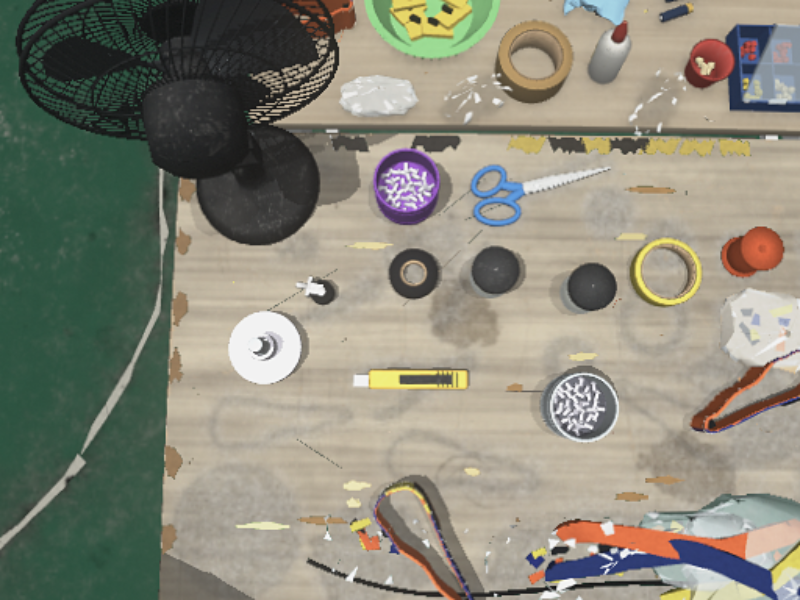

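The grey steel tin is at (582,405) in top and (576,308) in scene. The purple look-alike is at (406,186) in top. The lids are the white disc at (265,347) in top and (280,392) in scene. The grey tin is the one meant, because the purple one is explicitly excluded.

```bash
python3 - <<'E'
from h import *
import pickle
a,b=pickle.load(open("c0.pkl","rb"))
k=512/800
def blob(c,uv,r,f,label):
    img=c["img"]; u,v=int(uv[0]*k),int(uv[1]*k)
    m=f(cv2.cvtColor(img,cv2.COLOR_RGB2HSV).astype(int)).astype(np.uint8)
    w=np.zeros_like(m);cv2.circle(w,(u,v),r,1,-1);m=m*w
    cs=cv2.findContours(m,cv2.RETR_EXTERNAL,cv2.CHAIN_APPROX_NONE)[0]
    q=cv2.convexHull(max(cs,key=cv2.contourArea));e=cv2.fitEllipse(q);print(label,e);return e[0]
white=lambda h:(h[...,2]>195)&(h[...,1]<30)
for n,c,p in(("top",b,(265,347)),("scene",a,(280,392))):
    print(n,ray(c,blob(c,p,30,white,n),44-20+0.0))
# Scene projected sanity, tin rim
out=[]
for c,p in((b,(582,405)),(a,(576,300))):
    u,v=int(p[0]*k),int(p[1]*k)
    s=c["img"][v-35:v+35,u-35:u+35]; out.append(cv2.resize(s,(400,400),interpolation=cv2.INTER_CUBIC))
    print("off",u-35,v-35, ray(c,(p[0]*k,p[1]*k),70))
cv2.imwrite("pics/tin.png",np.hstack(out)[:,:,::-1])
print("stem top", ray(b,(258*k,344*k),78), ray(a,(272*k,370*k),78))
for n,p,z in(("cutter",(418,379),20),("caster",(318,290),15),("jar2",(592,287),69),("purple",(406,186),70)): print(n,ray(b,(p[0]*k,p[1]*k),z))
E
```

```text
top ((168.74911499023438, 222.00201416015625), (45.94157791137695, 46.91545104980469), 50.31536865234375)
top [552.63022771 -39.3060112   24.        ]
scene ((177.87855529785156, 250.3535919189453), (41.13124465942383, 47.271751403808594), 69.59619903564453)
scene [550.59022163 -39.45540493  24.        ]
off 337 224 [ 483.35985068 -441.00481019   70.        ]
off 333 157 [ 476.06516805 -435.30965951   70.        ]
stem top [552.96257994 -44.0996917   78.        ] [551.16421588 -40.69307871  78.        ]
cutter [ 513.56852806 -240.92511719   20.        ]
caster [ 629.51942712 -107.14900816   15.        ]
jar2 [ 629.18019844 -456.1938875    69.        ]
purple [ 755.89081356 -222.97674155   70.        ]
```

View pics/tin.png

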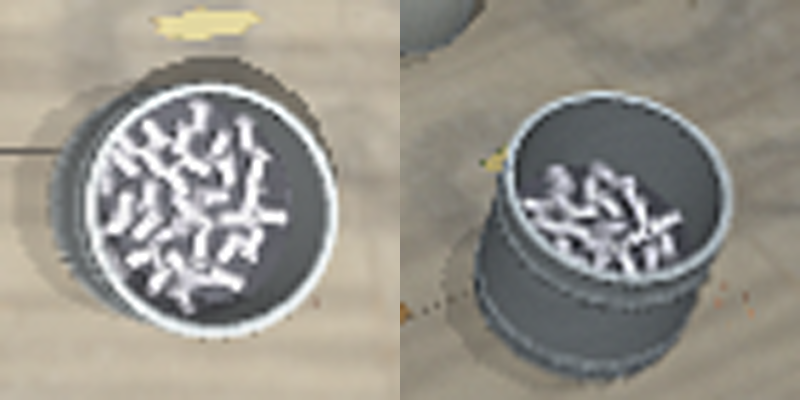

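```bash
cat >> h.py <<'E'
from scipy.spatial.transform import Rotation as Ro
def go(target):
    s=state();R=Ro.from_rotvec(s["tcp_rot"]);d=R.inv().apply(np.array(target,float)-s["ee_pos"])/10
    print("t",round(s["clock"],2),"delta cm",d.round(2),"tool z",R.apply([0,0,1]).round(4),"y",R.apply([0,1,0]).round(3),"tilt", R.inv().apply([0,0,1]).round(4))
E
python3 - <<'E'
from h import *
import pickle
a,b=pickle.load(open("c0.pkl","rb"))
print(ray(b,(374.1,260.75),70),ray(a,(371.5,189.7),70))
w=read_camera("wrist");R=np.array(w["R"]);t=np.array(w["t"]).ravel();o=-R.T@t
s=state();T=Ro.from_rotvec(s["tcp_rot"])
print("cam in tool",T.inv().apply(o-s["ee_pos"]),"axes",T.inv().apply(R).round(2),w["camera_matrix"][0])
go([552,-40,270])
E
```

```text
[ 480.4519399  -444.06560792   70.        ] [ 478.14192713 -444.09844792   70.        ]
cam in tool [ 68.40239725  -0.12925693 -81.5601811 ] axes [[-0.    1.    0.  ]
 [-0.97 -0.   -0.25]
 [-0.25 -0.    0.97]] [276.0512366    0.         256.04489407]
t 0.15 delta cm [-51.18 -38.9    3.24] tool z [-7.0e-04 -1.2e-03 -1.0e+00] y [ 0.446  0.895 -0.001] tilt [ 1.0e-04 -1.4e-03 -1.0e+00]
```

Emit:
play_rows([
  {"tx": -2, "ty": -1.5},
  {"tx": -3, "ty": -2.3, "tz": 0.2},
  {"tx": -3, "ty": -2.3, "tz": 0.2},
  {"tx": -3, "ty": -2.3, "tz": 0.2},
  {"tx": -3, "ty": -2.3, "tz": 0.2},
  {"tx": -3, "ty": -2.3, "tz": 0.2},
  {"tx": -3, "ty": -2.3, "tz": 0.2},
  {"tx": -3, "ty": -2.3, "tz": 0.2},
  {"tx": -3, "ty": -2.3, "tz": 0.2},
  {"tx": -3, "ty": -2.3, "tz": 0.2},
  {"tx": -3, "ty": -2.3, "tz": 0.2},
  {"tx": -3, "ty": -2.3, "tz": 0.2},
  {"tx": -3, "ty": -2.3, "tz": 0.2},
  {"tx": -3, "ty": -2.3, "tz": 0.2},
  {"tx": -3, "ty": -2.3, "tz": 0.2},
  {"tx": -3, "ty": -2.3, "tz": 0.2},
  {"tx": -3, "ty": -2.3, "tz": 0.2},
  {"tx": -1, "ty": -0.8, "tz": 0},
  {},
  {},
], hand=0.4)

```text
invalid input
```

```bash
python3 - <<'E'
from h import *
import pickle
w=read_camera("wrist");pickle.dump(w,open("w1.pkl","wb"));print(state()["ee_pos"],state()["finger_gap"])
save(w,"w1.png");go([551.5,-40,135])
print(proj(w,[551.5,-40,78]),proj(w,[551.5,-40,24]))
E
```

```text
[267.72765905 536.66801716 302.07092053] 93.25116055602533
t 0.2 delta cm [-51.14 -38.91  16.75] tool z [-6.e-04 -1.e-03 -1.e+00] y [ 0.446  0.895 -0.001] tilt [ 1.0e-04 -1.2e-03 -1.0e+00]
[ 23.95292921 486.3747958 ] [ 46.29445836 451.27757608]
```

View pics/w1.png

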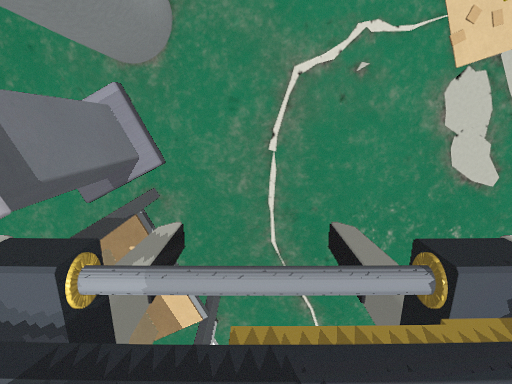

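The wrist view shows the floor and the open fingers at (160,260) and (350,260). The move was refused and the arm has not moved, so I'll resend it with every field filled in.

Emit:
play_rows([
  {"tx": -2, "ty": -1.5, "tz": 0, "wx": 0, "wy": 0, "wz": 0},
  {"tx": -3, "ty": -2.3, "tz": 0.2, "wx": 0, "wy": 0, "wz": 0},
  {"tx": -3, "ty": -2.3, "tz": 0.2, "wx": 0, "wy": 0, "wz": 0},
  {"tx": -3, "ty": -2.3, "tz": 0.2, "wx": 0, "wy": 0, "wz": 0},
  {"tx": -3, "ty": -2.3, "tz": 0.2, "wx": 0, "wy": 0, "wz": 0},
  {"tx": -3, "ty": -2.3, "tz": 0.2, "wx": 0, "wy": 0, "wz": 0},
  {"tx": -3, "ty": -2.3, "tz": 0.2, "wx": 0, "wy": 0, "wz": 0},
  {"tx": -3, "ty": -2.3, "tz": 0.2, "wx": 0, "wy": 0, "wz": 0},
  {"tx": -3, "ty": -2.3, "tz": 0.2, "wx": 0, "wy": 0, "wz": 0},
  {"tx": -3, "ty": -2.3, "tz": 0.2, "wx": 0, "wy": 0, "wz": 0},
  {"tx": -3, "ty": -2.3, "tz": 0.2, "wx": 0, "wy": 0, "wz": 0},
  {"tx": -3, "ty": -2.3, "tz": 0.2, "wx": 0, "wy": 0, "wz": 0},
  {"tx": -3, "ty": -2.3, "tz": 0.2, "wx": 0, "wy": 0, "wz": 0},
  {"tx": -3, "ty": -2.3, "tz": 0.2, "wx": 0, "wy": 0, "wz": 0},
  {"tx": -3, "ty": -2.3, "tz": 0.2, "wx": 0, "wy": 0, "wz": 0},
  {"tx": -3, "ty": -2.3, "tz": 0.2, "wx": 0, "wy": 0, "wz": 0},
  {"tx": -3, "ty": -2.3, "tz": 0.2, "wx": 0, "wy": 0, "wz": 0},
  {"tx": -1, "ty": -0.8, "tz": 0, "wx": 0, "wy": 0, "wz": 0},
  {"tx": 0, "ty": 0, "tz": 0, "wx": 0, "wy": 0, "wz": 0},
  {"tx": 0, "ty": 0, "tz": 0, "wx": 0, "wy": 0, "wz": 0},
], hand=0.4, squeeze=20)

```text
clock: 2.2
ee_pos: [549.3, -39.9, 270.5]
tcp_rot: [-0.721, -3.057, -0.001]
force: [0.1, 0.6, -0.8]
finger_gap: 55.7
grip_force: 0.0
```

```bash
python3 - <<'E'
from h import *
import pickle
w=read_camera("wrist");pickle.dump(w,open("w1.pkl","wb"));s=state();print(s["ee_pos"],s["finger_gap"],s["joint_pos"])
save(w,"w2.png");go([551.5,-40,135])
print(proj(w,[551.5,-40,78]),proj(w,[551.5,-40,24]))
E
```

```text
[549.23541315 -39.48338698 270.6921472 ] 55.613601362063754 [-1.65174011e-01  1.45449841e-02  1.66833706e+00  5.53836319e-04
  1.45923398e+00 -1.27394034e+00]
t 2.25 delta cm [-0.23  0.05 13.57] tool z [-4.e-04  6.e-04 -1.e+00] y [0.446 0.895 0.   ] tilt [ 7.e-04  4.e-04 -1.e+00]
[257.01282668 196.64743723] [256.85110451 185.61044586]
```

View pics/w2.png

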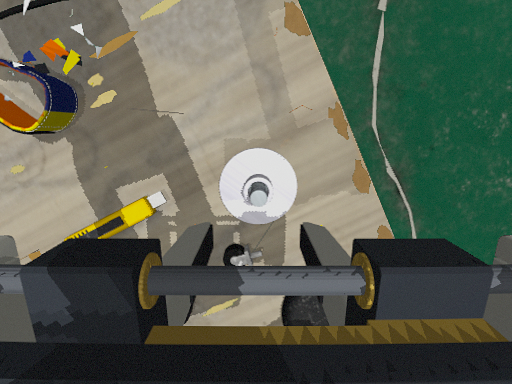

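The lid plate is centred at (258,186) and the stem top is at (259,198), about 2 px to the right of prediction. I'll shift slightly along +y, descend and close.

Emit:
play_rows([
  {"tx": -0.1, "ty": 0.1, "tz": 2, "wx": 0, "wy": 0, "wz": 0},
  {"tx": -0.1, "ty": 0.1, "tz": 3, "wx": 0, "wy": 0, "wz": 0},
  {"tx": 0, "ty": 0, "tz": 3, "wx": 0, "wy": 0, "wz": 0},
  {"tx": 0, "ty": 0, "tz": 2.5, "wx": 0, "wy": 0, "wz": 0},
  {"tx": 0, "ty": 0, "tz": 1.5, "wx": 0, "wy": 0, "wz": 0},
  {"tx": 0, "ty": 0, "tz": 1, "wx": 0, "wy": 0, "wz": 0},
  {"tx": 0, "ty": 0, "tz": 0.4, "wx": 0, "wy": 0, "wz": 0},
  {"tx": 0, "ty": 0, "tz": 0, "wx": 0, "wy": 0, "wz": 0},
  {"tx": 0, "ty": 0, "tz": 0, "wx": 0, "wy": 0, "wz": 0},
  {"tx": 0, "ty": 0, "tz": 0, "wx": 0, "wy": 0, "wz": 0},
])

```text
clock: 3.25
ee_pos: [553.1, -39.9, 138.0]
tcp_rot: [0.72, 3.056, 0.0]
force: [-0.6, 0.5, -0.7]
finger_gap: 56.0
grip_force: 0.0
```

Emit:
play_rows([
  {"tx": 0, "ty": 0, "tz": 0, "wx": 0, "wy": 0, "wz": 0},
  {"tx": 0, "ty": 0, "tz": 0, "wx": 0, "wy": 0, "wz": 0},
  {"tx": 0, "ty": 0, "tz": 0, "wx": 0, "wy": 0, "wz": 0},
  {"tx": 0, "ty": 0, "tz": 0, "wx": 0, "wy": 0, "wz": 0},
  {"tx": 0, "ty": 0, "tz": 0, "wx": 0, "wy": 0, "wz": 0},
  {"tx": 0, "ty": 0, "tz": 0, "wx": 0, "wy": 0, "wz": 0},
  {"tx": 0, "ty": 0, "tz": 0, "wx": 0, "wy": 0, "wz": 0},
  {"tx": 0, "ty": 0, "tz": 0, "wx": 0, "wy": 0, "wz": 0},
  {"tx": 0, "ty": 0, "tz": 0, "wx": 0, "wy": 0, "wz": 0},
  {"tx": 0, "ty": 0, "tz": 0, "wx": 0, "wy": 0, "wz": 0},
], hand=1, squeeze=35)

```text
clock: 4.25
ee_pos: [552.3, -39.7, 136.7]
tcp_rot: [-0.72, -3.058, -0.0]
force: [1.6, 0.7, -0.2]
finger_gap: 17.2
grip_force: 35.0
```

```bash
python3 - <<'E'
from h import *
s=state();print(s["ee_pos"],s["finger_gap"],s["grip_force"],s["force"],s["ft_torque"])
go(s["ee_pos"])
go([552,-40,170])
E
```

```text
[552.29033644 -39.71420404 136.65656105] 17.186488163569 34.992557121913705 [ 1.59405059  0.6981638  -0.1879187 ] [ 0.19654577 -0.11895714  0.02562199]
t 4.25 delta cm [0. 0. 0.] tool z [-1.e-04  1.e-04 -1.e+00] y [0.446 0.895 0.   ] tilt [ 1.e-04  0.e+00 -1.e+00]
t 4.25 delta cm [ 0.01 -0.04 -3.33] tool z [-1.e-04  1.e-04 -1.e+00] y [0.446 0.895 0.   ] tilt [ 1.e-04  0.e+00 -1.e+00]
```

Emit:
play_rows([
  {"tx": 0, "ty": 0, "tz": -0.3, "wx": 0, "wy": 0, "wz": 0},
  {"tx": 0, "ty": 0, "tz": -0.6, "wx": 0, "wy": 0, "wz": 0},
  {"tx": 0, "ty": 0, "tz": -1, "wx": 0, "wy": 0, "wz": 0},
  {"tx": 0, "ty": 0, "tz": -1.2, "wx": 0, "wy": 0, "wz": 0},
  {"tx": 0, "ty": 0, "tz": -1.5, "wx": 0, "wy": 0, "wz": 0},
  {"tx": 0, "ty": 0, "tz": -1.5, "wx": 0, "wy": 0, "wz": 0},
  {"tx": 0, "ty": 0, "tz": -1.5, "wx": 0, "wy": 0, "wz": 0},
  {"tx": 0, "ty": 0, "tz": -1.2, "wx": 0, "wy": 0, "wz": 0},
  {"tx": 0, "ty": 0, "tz": -0.8, "wx": 0, "wy": 0, "wz": 0},
  {"tx": 0, "ty": 0, "tz": -0.4, "wx": 0, "wy": 0, "wz": 0},
  {"tx": 0, "ty": 0, "tz": 0, "wx": 0, "wy": 0, "wz": 0},
  {"tx": 0, "ty": 0, "tz": 0, "wx": 0, "wy": 0, "wz": 0},
])

```text
clock: 5.45
ee_pos: [552.0, -39.7, 236.0]
tcp_rot: [-0.72, -3.057, 0.0]
force: [-0.8, 0.1, -3.7]
finger_gap: 17.4
grip_force: 35.0
```

```bash
python3 - <<'E'
from h import *
w=read_camera("wrist");a=read_camera("scene");b=read_camera("top")
s=state();print(s["ee_pos"],s["finger_gap"],s["force"],s["ft_torque"])
x,y,z=s["ee_pos"];L=z-136.7
out=[]
for c in (w,a,b):
    u,v=proj(c,[x,y,24+L]);print(u,v); u=int(np.clip(u,60,452));v=int(np.clip(v,60,324))
    out.append(cv2.resize(c["img"][v-60:v+60,u-60:u+60],(266,266)))
cv2.imwrite("pics/lift.png",np.hstack(out)[:,:,::-1])
go([479.3,-444,z])
E
```

```text
[551.92418435 -39.69681997 235.85601399] 17.004861476368347 [-0.08114474  0.82191307 -4.53326434] [-0.03853151 -0.01837547 -0.00387522]
256.23633862171766 220.52461073665415
169.49883165427298 224.5765158321868
157.07667370620868 219.09490838546188
t 5.6 delta cm [-11.55 -39.42   0.  ] tool z [-1.4e-03  2.0e-04 -1.0e+00] y [ 0.446  0.895 -0.   ] tilt [ 1.4e-03 -4.0e-04 -1.0e+00]
```

View pics/lift.png

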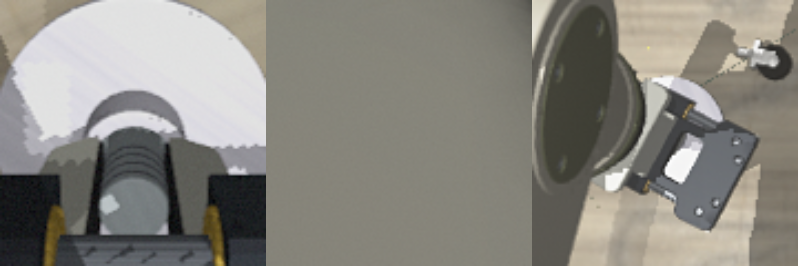

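The wrist crop shows the stem between the pads with its top at about (258,253), and the plate is lifted with it. Carrying the pair over the tin.

Emit:
play_rows([
  {"tx": -0.3, "ty": -0.9, "tz": 0, "wx": 0, "wy": 0, "wz": 0},
  {"tx": -0.5, "ty": -1.6, "tz": 0, "wx": 0, "wy": 0, "wz": 0},
  {"tx": -0.7, "ty": -2.3, "tz": 0, "wx": 0, "wy": 0, "wz": 0},
  {"tx": -0.8, "ty": -2.7, "tz": 0, "wx": 0, "wy": 0, "wz": 0},
  {"tx": -0.8, "ty": -2.7, "tz": 0, "wx": 0, "wy": 0, "wz": 0},
  {"tx": -0.8, "ty": -2.7, "tz": 0, "wx": 0, "wy": 0, "wz": 0},
  {"tx": -0.8, "ty": -2.7, "tz": 0, "wx": 0, "wy": 0, "wz": 0},
  {"tx": -0.8, "ty": -2.7, "tz": 0, "wx": 0, "wy": 0, "wz": 0},
  {"tx": -0.8, "ty": -2.7, "tz": 0, "wx": 0, "wy": 0, "wz": 0},
  {"tx": -0.8, "ty": -2.7, "tz": 0, "wx": 0, "wy": 0, "wz": 0},
  {"tx": -0.8, "ty": -2.7, "tz": 0, "wx": 0, "wy": 0, "wz": 0},
  {"tx": -0.8, "ty": -2.7, "tz": 0, "wx": 0, "wy": 0, "wz": 0},
  {"tx": -0.8, "ty": -2.7, "tz": 0, "wx": 0, "wy": 0, "wz": 0},
  {"tx": -0.7, "ty": -2.7, "tz": 0, "wx": 0, "wy": 0, "wz": 0},
  {"tx": -0.7, "ty": -2.3, "tz": 0, "wx": 0, "wy": 0, "wz": 0},
  {"tx": -0.4, "ty": -1.7, "tz": 0, "wx": 0, "wy": 0, "wz": 0},
  {"tx": -0.2, "ty": -0.9, "tz": 0, "wx": 0, "wy": 0, "wz": 0},
  {"tx": 0, "ty": 0, "tz": 0, "wx": 0, "wy": 0, "wz": 0},
  {"tx": 0, "ty": 0, "tz": 0, "wx": 0, "wy": 0, "wz": 0},
  {"tx": 0, "ty": 0, "tz": 0, "wx": 0, "wy": 0, "wz": 0},
])

```text
clock: 7.6
ee_pos: [479.7, -442.6, 236.7]
tcp_rot: [-0.719, -3.058, -0.001]
force: [-0.6, 1.0, -4.5]
finger_gap: 17.3
grip_force: 35.0
```

```bash
python3 - <<'E'
from h import *
w=read_camera("wrist");a=read_camera("scene")
import pickle;pickle.dump((w,a),open("c3.pkl","wb"))
s=state();print(s["ee_pos"],s["finger_gap"],s["force"],s["joint_pos"])
x,y,z=s["ee_pos"];L=z-136.7;T=Ro.from_rotvec(s["tcp_rot"])
p=ray(w,(257.8,253.4),78+L);print("stem in tool",T.inv().apply(p-s["ee_pos"]))
u,v=proj(a,[x,y,70]);u=int(np.clip(u,64,448));v=int(np.clip(v,64,320));print(u-64,v-64)
cv2.imwrite("pics/hov.png",np.hstack([cv2.resize(w["img"],(400,400))[:,:],cv2.resize(a["img"][v-64:v+64,u-64:u+64],(400,400))])[:,:,::-1])
go([479.3,-444,z])
E
```

```text
[ 479.76521347 -442.75136303  236.83606367] 17.47839531027225 [ 0.53941317 -0.35264268 -3.91130152] [-8.23869047e-01  3.07821699e-01  1.40564009e+00  1.46114790e-04
  1.42820620e+00 -1.93308585e+00]
stem in tool [-0.12257279  0.97211132 58.70015586]
306 125
t 7.7 delta cm [-0.01 -0.13 -0.  ] tool z [ 1.e-04  2.e-04 -1.e+00] y [0.445 0.895 0.   ] tilt [ 0.e+00  2.e-04 -1.e+00]
```

View pics/hov.png

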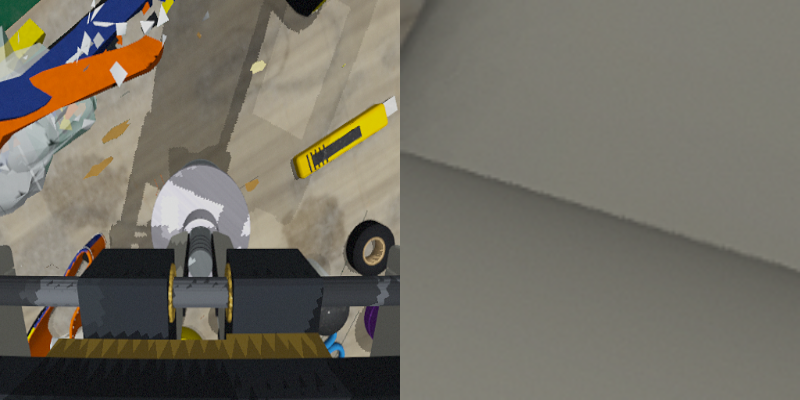

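Both lids hang level over the tin, with its rim edge just visible behind the plate at (200,163). I'll correct by −1.3 mm along y and lower until the plug enters.

Emit:
play_rows([
  {"tx": 0, "ty": -0.1, "tz": 0.5, "wx": 0, "wy": 0, "wz": 0},
  {"tx": 0, "ty": 0, "tz": 0.8, "wx": 0, "wy": 0, "wz": 0},
  {"tx": 0, "ty": 0, "tz": 0.6, "wx": 0, "wy": 0, "wz": 0},
  {"tx": 0, "ty": 0, "tz": 0.4, "wx": 0, "wy": 0, "wz": 0},
  {"tx": 0, "ty": 0, "tz": 0.3, "wx": 0, "wy": 0, "wz": 0},
  {"tx": 0, "ty": 0, "tz": 0.3, "wx": 0, "wy": 0, "wz": 0},
  {"tx": 0, "ty": 0, "tz": 0.3, "wx": 0, "wy": 0, "wz": 0},
  {"tx": 0, "ty": 0, "tz": 0.3, "wx": 0, "wy": 0, "wz": 0},
  {"tx": 0, "ty": 0, "tz": 0.1, "wx": 0, "wy": 0, "wz": 0},
  {"tx": 0, "ty": 0, "tz": 0, "wx": 0, "wy": 0, "wz": 0},
])

```text
clock: 8.7
ee_pos: [478.8, -444.5, 200.6]
tcp_rot: [-0.72, -3.058, -0.0]
force: [0.6, 0.1, -4.4]
finger_gap: 16.9
grip_force: 35.0
```

```bash
python3 - <<'E'
from h import *
s=state();print(s["ee_pos"],s["finger_gap"],s["force"],s["ft_torque"])
go([479.8,-444.2,192.7])
E
```

```text
[ 478.82077226 -444.51781399  200.56449087] 16.938594006447442 [ 0.63026151  0.10380027 -4.39674465] [-0.07306509 -0.00116303 -0.06655752]
t 8.7 delta cm [-0.07  0.07  0.79] tool z [-2.e-04  2.e-04 -1.e+00] y [0.446 0.895 0.   ] tilt [ 2.e-04  1.e-04 -1.e+00]
```

There is no contact at 6 mm of insertion. Lowering the rest gently.

Emit:
play_rows([
  {"tx": 0, "ty": 0, "tz": 0.2, "wx": 0, "wy": 0, "wz": 0},
  {"tx": 0, "ty": 0, "tz": 0.2, "wx": 0, "wy": 0, "wz": 0},
  {"tx": 0, "ty": 0, "tz": 0.15, "wx": 0, "wy": 0, "wz": 0},
  {"tx": 0, "ty": 0, "tz": 0.1, "wx": 0, "wy": 0, "wz": 0},
  {"tx": 0, "ty": 0, "tz": 0.1, "wx": 0, "wy": 0, "wz": 0},
  {"tx": 0, "ty": 0, "tz": 0, "wx": 0, "wy": 0, "wz": 0},
  {"tx": 0, "ty": 0, "tz": 0, "wx": 0, "wy": 0, "wz": 0},
])

```text
clock: 9.4
ee_pos: [478.9, -444.6, 193.3]
tcp_rot: [0.72, 3.058, -0.0]
force: [-0.4, -0.8, -4.4]
finger_gap: 17.5
grip_force: 35.0
```

Emit:
play_rows([
  {"tx": 0, "ty": 0, "tz": 0.05, "wx": 0, "wy": 0, "wz": 0},
  {"tx": 0, "ty": 0, "tz": 0, "wx": 0, "wy": 0, "wz": 0},
])

```text
clock: 9.6
ee_pos: [478.9, -444.6, 192.7]
tcp_rot: [0.72, 3.058, -0.0]
force: [0.5, 0.3, -3.3]
finger_gap: 17.3
grip_force: 35.0
```

```bash
python3 - <<'E'
from h import *
s=state();print(s["ee_pos"],s["finger_gap"],s["force"],s["ft_torque"])
go([479.8,-444.2,192.7])
E
```

```text
[ 478.89316765 -444.56700127  192.74011338] 17.343790562784086 [ 0.54739842  0.2975537  -3.30020647] [ 0.00399579  0.03383322 -0.0050794 ]
t 9.6 delta cm [-0.06  0.07  0.  ] tool z [ 0. -0. -1.] y [ 0.446  0.895 -0.   ] tilt [-1.e-04 -0.e+00 -1.e+00]
```

Force is starting to change. I'll continue in half-millimetre steps until there is clear contact.

Emit:
play_rows([
  {"tx": 0, "ty": 0, "tz": 0.05, "wx": 0, "wy": 0, "wz": 0},
  {"tx": 0, "ty": 0, "tz": 0, "wx": 0, "wy": 0, "wz": 0},
])

```text
clock: 9.8
ee_pos: [479.0, -444.6, 192.6]
tcp_rot: [0.72, 3.058, -0.0]
force: [-0.9, 1.5, -0.7]
finger_gap: 17.5
grip_force: 35.0
```

Emit:
play_rows([
  {"tx": 0, "ty": 0, "tz": 0.05, "wx": 0, "wy": 0, "wz": 0},
  {"tx": 0, "ty": 0, "tz": 0, "wx": 0, "wy": 0, "wz": 0},
])

```text
clock: 10.0
ee_pos: [479.1, -444.6, 192.6]
tcp_rot: [0.72, 3.057, -0.0]
force: [-1.7, 4.3, 4.6]
finger_gap: 17.2
grip_force: 35.0
```

Seated at the expected height (192.6 mm) and pushing back. Releasing the stem.

Emit:
play_rows([
  {"tx": 0, "ty": 0, "tz": 0, "wx": 0, "wy": 0, "wz": 0},
  {"tx": 0, "ty": 0, "tz": 0, "wx": 0, "wy": 0, "wz": 0},
  {"tx": 0, "ty": 0, "tz": 0, "wx": 0, "wy": 0, "wz": 0},
  {"tx": 0, "ty": 0, "tz": 0, "wx": 0, "wy": 0, "wz": 0},
  {"tx": 0, "ty": 0, "tz": 0, "wx": 0, "wy": 0, "wz": 0},
  {"tx": 0, "ty": 0, "tz": 0, "wx": 0, "wy": 0, "wz": 0},
], hand=0.35)

```text
clock: 10.6
ee_pos: [478.9, -444.6, 191.7]
tcp_rot: [-0.72, -3.058, 0.0]
force: [-0.4, -0.1, -0.2]
finger_gap: 59.3
grip_force: 0.0
```

```bash
python3 - <<'E'
from h import *
w=read_camera("wrist");s=state();print(s["ee_pos"],s["finger_gap"],s["force"])
x,y,z=s["ee_pos"]
for h in (80,104,134): print(h,(proj(w,[x,y,h])-[136,134])*3.2)
im=cv2.resize(w["img"][134:324,136:376],(768,600)[:1]+(608,))
cv2.imwrite("pics/rel.png",im[:600,:,::-1])
go([x,y,167.5])
E
```

```text
[ 478.8665797  -444.57241263  191.68170191] 59.7678379317128 [ 0.44580294 -0.13794077  0.2630869 ]
80 [384.74642575 278.42255261]
104 [384.81375419 317.59454889]
134 [384.92664482 383.3319198 ]
t 10.65 delta cm [-0.    0.    2.42] tool z [-0. -0. -1.] y [ 0.446  0.895 -0.   ] tilt [ 0. -0. -1.]
```

View pics/rel.png

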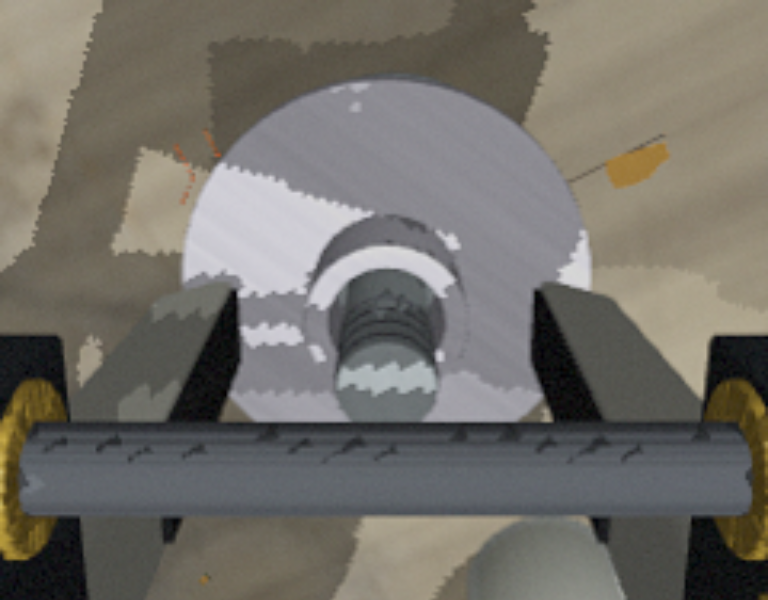

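The plate is centred at (387,278), the collar at (385,315) and the stem top at (387,383). These match predictions for a fully seated, centred lid. Descending to the collar and closing.

Emit:
play_rows([
  {"tx": 0, "ty": 0, "tz": 0.6, "wx": 0, "wy": 0, "wz": 0},
  {"tx": 0, "ty": 0, "tz": 0.8, "wx": 0, "wy": 0, "wz": 0},
  {"tx": 0, "ty": 0, "tz": 0.6, "wx": 0, "wy": 0, "wz": 0},
  {"tx": 0, "ty": 0, "tz": 0.4, "wx": 0, "wy": 0, "wz": 0},
  {"tx": 0, "ty": 0, "tz": 0, "wx": 0, "wy": 0, "wz": 0},
  {"tx": 0, "ty": 0, "tz": 0, "wx": 0, "wy": 0, "wz": 0},
])

```text
clock: 11.25
ee_pos: [478.8, -444.5, 167.6]
tcp_rot: [-0.72, -3.058, -0.0]
force: [0.5, -0.6, 0.3]
finger_gap: 60.2
grip_force: 0.0
```

Emit:
play_rows([
  {"tx": 0, "ty": 0, "tz": 0, "wx": 0, "wy": 0, "wz": 0},
  {"tx": 0, "ty": 0, "tz": 0, "wx": 0, "wy": 0, "wz": 0},
  {"tx": 0, "ty": 0, "tz": 0, "wx": 0, "wy": 0, "wz": 0},
  {"tx": 0, "ty": 0, "tz": 0, "wx": 0, "wy": 0, "wz": 0},
  {"tx": 0, "ty": 0, "tz": 0, "wx": 0, "wy": 0, "wz": 0},
  {"tx": 0, "ty": 0, "tz": 0, "wx": 0, "wy": 0, "wz": 0},
  {"tx": 0, "ty": 0, "tz": 0, "wx": 0, "wy": 0, "wz": 0},
  {"tx": 0, "ty": 0, "tz": 0, "wx": 0, "wy": 0, "wz": 0},
], hand=1, squeeze=25)

```text
clock: 12.05
ee_pos: [479.0, -444.6, 168.0]
tcp_rot: [0.72, 3.058, -0.0]
force: [-0.2, -0.1, 1.4]
finger_gap: 33.5
grip_force: 25.0
```

Emit:
play_rows([
  {"tx": 0, "ty": 0, "tz": -0.2, "wx": 0, "wy": 0, "wz": 0},
  {"tx": 0, "ty": 0, "tz": -0.3, "wx": 0, "wy": 0, "wz": 0},
  {"tx": 0, "ty": 0, "tz": -0.4, "wx": 0, "wy": 0, "wz": 0},
  {"tx": 0, "ty": 0, "tz": -0.5, "wx": 0, "wy": 0, "wz": 0},
  {"tx": 0, "ty": 0, "tz": -0.5, "wx": 0, "wy": 0, "wz": 0},
  {"tx": 0, "ty": 0, "tz": -0.6, "wx": 0, "wy": 0, "wz": 0},
  {"tx": 0, "ty": 0, "tz": -0.6, "wx": 0, "wy": 0, "wz": 0},
  {"tx": 0, "ty": 0, "tz": -0.7, "wx": 0, "wy": 0, "wz": 0},
  {"tx": 0, "ty": 0, "tz": -0.7, "wx": 0, "wy": 0, "wz": 0},
  {"tx": 0, "ty": 0, "tz": -0.7, "wx": 0, "wy": 0, "wz": 0},
  {"tx": 0, "ty": 0, "tz": -0.7, "wx": 0, "wy": 0, "wz": 0},
  {"tx": 0, "ty": 0, "tz": -0.7, "wx": 0, "wy": 0, "wz": 0},
  {"tx": 0, "ty": 0, "tz": -0.7, "wx": 0, "wy": 0, "wz": 0},
  {"tx": 0, "ty": 0, "tz": -0.7, "wx": 0, "wy": 0, "wz": 0},
  {"tx": 0, "ty": 0, "tz": -0.5, "wx": 0, "wy": 0, "wz": 0},
  {"tx": 0, "ty": 0, "tz": -0.3, "wx": 0, "wy": 0, "wz": 0},
  {"tx": 0, "ty": 0, "tz": -0.2, "wx": 0, "wy": 0, "wz": 0},
  {"tx": 0, "ty": 0, "tz": 0, "wx": 0, "wy": 0, "wz": 0},
  {"tx": 0, "ty": 0, "tz": 0, "wx": 0, "wy": 0, "wz": 0},
  {"tx": 0, "ty": 0, "tz": 0, "wx": 0, "wy": 0, "wz": 0},
])

```text
clock: 14.05
ee_pos: [478.8, -444.4, 257.3]
tcp_rot: [-0.72, -3.057, -0.001]
force: [0.6, 0.5, -2.8]
finger_gap: 33.4
grip_force: 25.0
```

```bash
python3 - <<'E'
from h import *
w=read_camera("wrist");b=read_camera("top");s=state();print(s["ee_pos"],s["finger_gap"],s["grip_force"],s["force"])
go([479,-444.6,s["ee_pos"][2]])
cv2.imwrite("pics/fin.png",np.hstack([w["img"][:,100:420],b["img"][:,192:]])[:,:,::-1])
E
```

```text
[ 478.78318804 -444.47163328  257.37996531] 33.503876199604676 24.999823509715497 [-0.65537749  0.16332671 -2.29100257]
t 14.15 delta cm [-0.03 -0.   -0.  ] tool z [-4.e-04  4.e-04 -1.e+00] y [0.446 0.895 0.   ] tilt [ 5.e-04  2.e-04 -1.e+00]
```

View pics/fin.png

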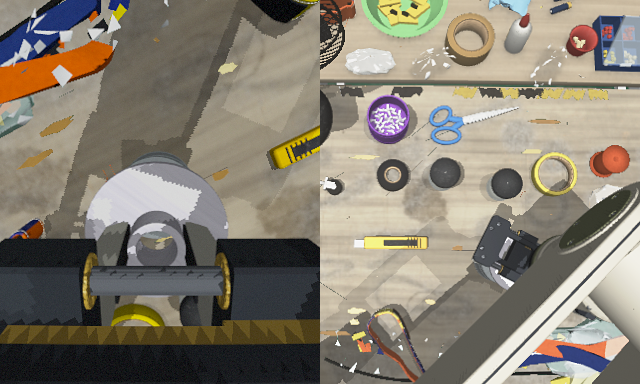

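In the wrist view the outer lid is held level and its collar bore at (155,245) is empty. The inner lid's edge is still on the tin behind it at (160,160), and the measured load dropped to the outer lid's weight alone. The bystanders have not moved.

```bash
python3 -c "
from bench import job_done
print(job_done())"
```

```text
the job is handed in; nothing more can be done
None
```

The job is handed in: the inner lid is seated in the tin, and the gripper is holding the outer lid level and still above it, its lower edge about 27 mm above the stem top, at about 14 s on the clock.

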